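# Hang the ice dipper on the ice tub

## Robot

A 6-joint arm with a two-finger parallel gripper is mounted at the origin on the work surface. World frame = base frame: x ahead of the robot, y to its left, z up, the work surface at z = 0. Lengths are in mm, angles in rad, forces in N, time in s.
With the tool pointing down it reaches from about 350 to 975 mm from the base axis. Payload 17.4 kg.
Tool frame: the origin (TCP) lies between the finger pads; the fingertips stand 25 mm ahead of it and the grasp point (between the pads) lies 6 mm ahead of it (env.tip_reach is the distance from the TCP to the fingertips, in mm); z points along the fingers, y is the line along which they close (so a half turn about z gives the same grasp; the last joint's range is limited). The gripper opens to 85 mm and grips with 20 to 120 N. Pads are 22 mm wide; open, the fingers measure 114 mm over their backs; the gripper's body (76 mm by 85 mm) begins 54 mm behind the grasp point. The pads swing forward as they close: fully open they stand 13 mm farther back than shut.
Start: joints at [-1.359, 0.116, 1.442, -0, 1.584, -0.038], TCP at [166.857, -654.058, 256.303] pointing down, gripper open.
Joint ranges: [-2.83, 2.83], [-0.83, 2.19], [0.07, 2.5], [-1.14, 4.28], [0.01, 3], [-2.97, 2.97]. Speed limits (rad/s): [1.89, 1.89, 2.22, 3.14, 3.14, 3.14].

## Interface

Orientations are given as [roll, pitch, yaw] about the fixed x, y, z axes, in that order (R = Rz(yaw) Ry(pitch) Rx(roll)).
In Python, from station import env, optics gives the robot as it stands.
- The arm moves only by the tool servo_tool, never from a script. Its argument "rows" is a list of rows, each an object of numbers: "tx", "ty", "tz": the shift along the tool's x, y, z in mm; "spin": the turn about the tool's z in rad; "fingers": the opening, from -1 (shut) to 1 (fully open), so that 0 is half open. A call has 1 to 10 rows; each row is the pose to reach, as a shift and turn from the pose commanded when the call began, along the tool's axes at that moment; what a row does not reach only later rows make up. A row lasts 1/12 s, in which the tool goes at most 41.7 mm and 7.16 degrees, less where a joint would pass 70% of its speed; a pose out of reach is approached as far as the arm can. A call with a gripper value outside its range is refused whole. The fingers move at their own pace and stop on an object; "newtons" is the grip in N (left out, the last holds). Time passes only in rows, so rows that repeat a pose let the fingers close. It gives the time, the measured TCP pose, the force, the opening and the grip force at its end, in the units of the state.
- env.read_state(): the state, without advancing time (a new reading comes with each control period).
- optics.grab_frame(name): name is "side" or "top"; returns the picture (384x512x3 uint8, blue, green, red); there is no depth.
- optics.calibration(name): a dict with "fx", "fy", "cx", "cy" (pixels), "origin" and "orientation" of the camera in the world. Camera axes: x right, y down, z forward; pixel columns grow to the right and rows downward; lengths in mm; the calibration is good to about 2 mm. A picture is of the moment at which its call begins. calibration takes no time and is no camera call.
- env.job_done(): hands the job in; it is judged then, once.
The state is a dict: "time_s": time; "qpos": joint angles; "dq": joint speeds; "joint_efforts": joint torques, N m; "eef_pos": TCP position; "tcp_rot": TCP orientation; "wrist_force": force on the tool from outside, world axes, zero at the start; "moment": the same for the moment, N m; "opening": finger opening in mm; "finger_force": force on a finger pad.
Only numpy, scipy, OpenCV 4.12 (cv2) and the standard library are available. Lean on these libraries where they do the work, as an engineer would, in place of code of your own. Each camera call takes 0.05 s, during which the arm holds its last target. There are 200 camera calls.

## Task

Pull the steel ice dipper up out of its grey upright holder and hang it by its side hook over the rim of the blue ice tub (any side will do), with the bowl inside the tub and the tip of the hook outside. Set it down on the rim rather than dropping it, let go, and leave the holder standing about where it was and the other things on the bench undisturbed.

Things in the scene. Friction and masses are not known exactly. Their poses are not given: they have to be found in the camera images.
- dipper: Steel ice dipper, one rigid tool 189 mm tall, about 0.16 kg, that starts standing in the holder, bowl down. Origin: centre of the bowl's underside; z runs up along the tool, +x is the side the hook sticks out to. Bowl: open cup, outer radius 22, height 38. Handle: rod of diameter 8 along z at x = 18, y = 0, with a side hook and, on top, an orange grip.
- dipper_grip (a point): Centre of the orange grip (dipper frame x 18, y 0, z 158 mm): a block 24 (x) by 16 (y) by 62 mm high, from z = 127 to 189. Pinch it across y, from above.
- dipper_hook (a point): Middle of the underside of the hook's level bar, where the rim goes (dipper frame x 34, y 0, z 111.5 mm). The hook is of 7 mm bar in the xz plane: from the rod along +x, then down at x = 49.5. The slot for the rim between rod and hook end is 24 mm wide (x = 22 to 46), open downward, about 20 mm deep.
- dipper_tip (a point): Lower end of the hook (dipper frame x 49.5, y 0, z 91 mm).
- holder: Grey plastic upright round cup, loose, 0.6 kg: outer radius 35, inner radius 31, height 90 mm, inner floor at 6 mm. Origin: centre of its underside, z up.
- tub: Blue plastic open ice tub, fixed to the bench: 200 (x) by 260 (y) by 160 mm high outside, four upright walls 8 mm thick with plain level rims at 160 mm; low ribs outside up to 90 mm high; inside, a bed of ice up to about 32 mm high. Origin: centre of its underside; x across its short width, y along its length, z up.
- tub_rim (a point): Centre of the tub's mouth at rim height, 160 mm over the bench.
- tube_rack: Bystander: blue rack with small tubes, 90 by 150 by 46 mm high. Origin: centre of underside.
- tip_box: Bystander: clear and red pipette-tip box, 85 by 120 by 61 mm high. Origin: centre of underside.
- beaker: Bystander: glass beaker, radius 35, 85 mm high. Origin: centre of underside.
- pipette: Bystander: grey micropipette lying on the bench along its own y, 230 long, 26 wide, 24 mm high. Origin: on the bench under the middle of its grey body.

How it is judged (in metres and radians):
On the way:
1. the dipper, held in the fingers, is lifted clear out of the holder (height (world z) of dipper above 0.095 m and contact force between the fingers and dipper above 0.5 N), for 0.1 s.
At the end, for the whole second after the job is handed in: The dipper hangs at rest by its hook on any side of the tub: hook bar within 15 mm of rim height, hook tip outside the tub and below the rim, bowl inside and clear of the ice, handle within 0.4 rad of vertical; the holder stands upright within 80 mm of where it began (x of dipper in the frame of tub between -0.1 and 0.1 m and y of dipper in the frame of tub between -0.13 and 0.13 m and z of dipper in the frame of tub above 0.033 m and (x of dipper_tip in the frame of tub above 0.1 m or x of dipper_tip in the frame of tub below -0.1 m or y of dipper_tip in the frame of tub above 0.13 m or y of dipper_tip in the frame of tub below -0.13 m) and z of dipper_tip in the frame of tub below 0.158 m and z of dipper_hook in the frame of tub between 0.145 and 0.175 m and angle between dipper's own z axis and vertical below 0.4 rad and linear speed of dipper below 0.03 m/s and angular speed of dipper below 0.3 rad/s and contact force between dipper and tub above 0.3 N and angle between holder's own z axis and vertical below 0.2 rad and distance of holder from where it was at the start of the episode below 0.08 m); the robot touches nothing.
It fails at once if the dipper is dropped (it moves faster than 0.8 m/s with no finger on it) (linear speed of dipper above 0.8 m/s and contact force between the fingers and dipper below 0.1 N).
It fails at once if the holder is tipped over (angle between holder's own z axis and vertical above 0.7 rad).
It fails at once if a bystander (tube rack, tip box, beaker or micropipette) is pushed more than 40 mm from its place or tipped over (distance of any of tube_rack, tip_box, beaker, pipette from where it was at the start of the episode above 0.04 m or angle between any of tube_rack, tip_box, beaker, pipette's own z axis and vertical above 0.5 rad).
It also fails if it takes over 45 s, if anything falls off the work surface, if the arm or the gripper's body presses on something with over 40 N, if the wrist force passes 120 N, or if a joint passes its speed limit or range.

## Working session

There is one attempt and no reset: what is moved stays moved. The work goes in short steps, Python scripts to look and compute and a tool call to move; the robot and the scene stay as the last step left them, time stands still between calls to the robot, and variables do not carry over. Pictures are saved under pics/ and viewed, at most 10 in all, crops included, and the job is handed in when it is done.

Besides the shell and the picture viewer there is one more tool, called after ">>>" as a command line: name --argument value ..., lists and objects as JSON in quotes. servo_tool: Moves the arm, as the interface text tells. Its arguments: {"type":"object","properties":{"rows":{"type":"array","items":{"type":"object","properties":{"tx":{"type":"number"},"ty":{"type":"number"},"tz":{"type":"number"},"spin":{"type":"number"},"fingers":{"type":"number"}}}},"newtons":{"type":"number"}},"required":["rows"]}

```bash
mkdir -p pics; ls
cat > h.py <<'E'
import numpy as np, cv2
from scipy.spatial.transform import Rotation as R
from station import env, optics
def cal(n):
    c=optics.calibration(n); o=np.array(c["orientation"],float)
    M=o if o.shape==(3,3) else R.from_euler('xyz',o).as_matrix()
    return c,M,np.array(c["origin"],float)
def ray(n,u,v):
    c,M,o=cal(n); return o, M@np.array([(u-c["cx"])/c["fx"],(v-c["cy"])/c["fy"],1.])
def onz(n,u,v,z):
    o,d=ray(n,u,v); return o+d*(z-o[2])/d[2]
def proj(n,p):
    c,M,o=cal(n); q=M.T@(np.array(p,float)-o); return np.array([c["cx"]+c["fx"]*q[0]/q[2],c["cy"]+c["fy"]*q[1]/q[2]])
def two(a,b):
    (o1,d1),(o2,d2)=ray("side",*a),ray("top",*b)
    t=np.linalg.lstsq(np.c_[d1,-d2],o2-o1,rcond=None)[0]
    p,q=o1+t[0]*d1,o2+t[1]*d2; return (p+q)/2,np.linalg.norm(p-q)
E
python3 - <<'E'
from h import *
for n in("side","top"):
    cv2.imwrite(f"pics/{n}0.png",optics.grab_frame(n)); print(optics.calibration(n))
print(env.read_state())
E
```

```text
pics
{'fx': 360.16142555999954, 'fy': 360.16142555999954, 'cx': 253.28315895361987, 'cy': 185.30659614255512, 'origin': array([516.86446835, 852.78302909, 549.95717816]), 'orientation': array([-2.10056767, -0.00599905, -2.98542739])}
{'fx': 359.2848168358903, 'fy': 359.2848168358903, 'cx': 252.268992801412, 'cy': 188.6118311874014, 'origin': array([ 473.35126261,  115.51917997, 1063.26615092]), 'orientation': array([-2.96180084,  0.00969407, -1.58857786])}
{'time_s': 0.1, 'qpos': array([-1.35883762e+00,  1.16452453e-01,  1.44220960e+00,  1.30442330e-05,
        1.58399309e+00, -3.78101199e-02]), 'dq': array([ 0.00097119, -0.00013648, -0.00251958, -0.00053879,  0.0011565 ,
       -0.000808  ]), 'joint_efforts': array([ 2.50058911e-03, -7.33665490e+01, -6.33789825e+01,  1.72440775e-05,
        5.15585751e-03, -1.09467618e-05]), 'eef_pos': array([ 166.80405449, -653.91580497,  255.61933116]), 'tcp_rot': array([-3.14053141e+00, -5.31973453e-05,  2.49768959e-01]), 'wrist_force': array([0.24765929, 0.6025493 , 0.23217   ]), 'moment': array([-0.03600974,  0.01434531,  0.06187158]), 'finger_force': 0.0, 'opening': 85.47277112495144}
```

View pics/side0.png

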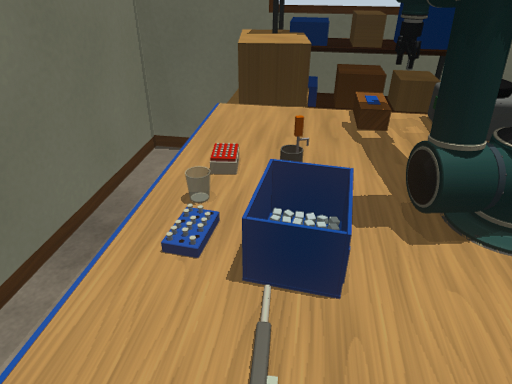

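View pics/top0.png

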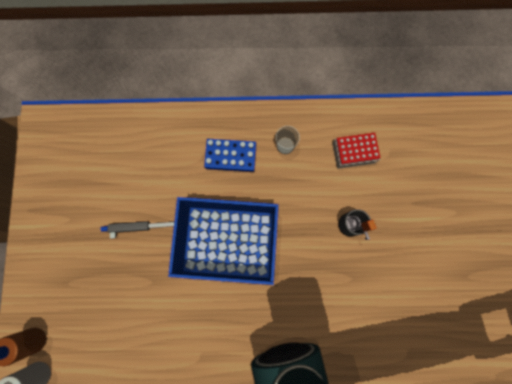

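Side view: the dipper (orange grip ~(299,126)) stands in the holder ~(292,155), hook pointing right; the tub rim spans (250–355, 162–222). Top view: grip ~(370,225), holder ~(354,223), tub (170–279, 197–284).

Run:
```python
from h import *
s,t=cv2.imread("pics/side0.png"),cv2.imread("pics/top0.png")
def orange(im,box):
    h=cv2.cvtColor(im,cv2.COLOR_BGR2HSV); m=cv2.inRange(h,(5,170,120),(18,255,255)); k=np.zeros_like(m);x0,y0,x1,y1=box;k[y0:y1,x0:x1]=m[y0:y1,x0:x1]
    return k
a=orange(s,(285,105,315,145)); b=orange(t,(355,210,390,245))
for m in(a,b):
    ys,xs=np.nonzero(m); print(len(xs),xs.mean(),ys.mean(),xs.min(),xs.max(),ys.min(),ys.max())
ca=[np.nonzero(a)[1].mean(),np.nonzero(a)[0].mean()];cb=[np.nonzero(b)[1].mean(),np.nonzero(b)[0].mean()]
print(two(ca,cb))
# tub outer contour, top
h=cv2.cvtColor(t,cv2.COLOR_BGR2HSV); m=cv2.inRange(h,(105,120,30),(125,255,255)); m[:185]=0;m[295:]=0;m[:,:160]=0;m[:,290:]=0
c=max(cv2.findContours(m,0,2)[0],key=cv2.contourArea); q=cv2.approxPolyDP(cv2.convexHull(c),5,True)[:,0]
print(q); P=np.array([onz("top",*p,160) for p in q]); print(P.round(0)); print(np.linalg.norm(P-np.roll(P,-1,0),axis=1),P.mean(0))
r=cv2.minAreaRect(P[:,:2].astype(np.float32)); print(r)
A=cv2.resize(s[95:175,265:335],None,fx=5.5,fy=5.5,interpolation=2); B=cv2.resize(t[200:250,330:390],None,fx=6.5,fy=6.5,interpolation=2)
H=max(A.shape[0],B.shape[0]); pad=lambda x:cv2.copyMakeBorder(x,0,H-x.shape[0],0,0,0)
cv2.imwrite("pics/crop.png",np.hstack([pad(A),pad(B)]))
```

```text
29 299.7931034482759 117.86206896551724 295 303 115 135
57 371.56140350877195 224.50877192982455 368 375 220 229
(array([ 537.85267212, -166.28008162,  188.31759174]), np.float64(1.2098983074424903))
[[178 198]
 [276 205]
 [272 283]
 [169 275]]
[[617. 311. 160.]
 [594.  62. 160.]
 [403.  77. 160.]
 [426. 329. 160.]]
[250.05888635 192.02367613 253.13334743 191.69519293] [510.124255   194.98558962 160.        ]
((510.1678466796875, 194.5986328125), (253.13333129882812, 192.00985717773438), 84.70987701416016)
```

View pics/crop.png

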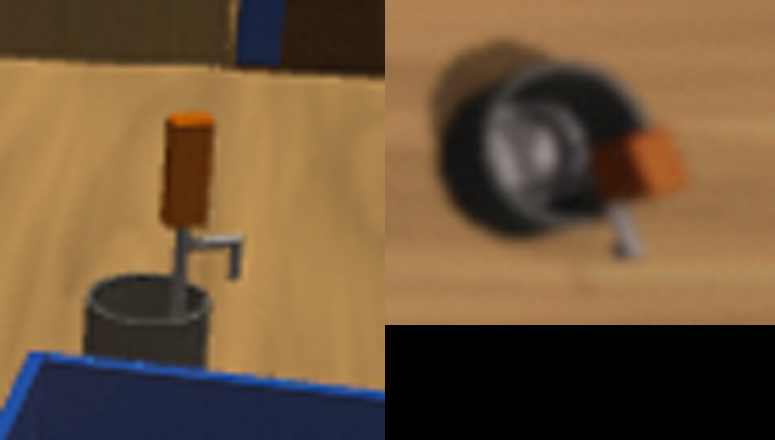

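The crop shows the grip's bright top at top-view px (371.5,224.6), hook end at (367,237.7), bowl ~(353,223.8); side view: grip top (299.5,116.8), hook tip (307.9,145).

Run:
```python
from h import *
print("grip",two((299.5,116.8),(371.5,224.6)),onz("top",371.5,224.6,195))
print("hook end",two((307.9,141.5),(367,237.7)),onz("top",367,237.7,110))
print("bowl",onz("top",353,223.8,12), "rod under grip",two((297.8,138),(365,226)))
print("holder rim c",onz("top",330+(565-385)/6.5,200+145/6.5,90))
t=cv2.imread("pics/top0.png"); s=cv2.imread("pics/side0.png")
# side tub rim corners cross-check
for n,p in dict(a=(510,195,160),b=(610,325,160)).items(): print(proj("side",p))
h=cv2.cvtColor(s,cv2.COLOR_BGR2HSV); m=cv2.inRange(h,(105,120,20),(125,255,255)); m[:155]=0;m[:,:240]=0;m[:,365:]=0;m[295:]=0
c=max(cv2.findContours(m,0,2)[0],key=cv2.contourArea); q=cv2.approxPolyDP(cv2.convexHull(c),4,True)[:,0]
for p in q: print(p,onz("side",*p,160).round(0))
```

```text
grip (array([ 538.13923362, -164.98965102,  191.8878225 ]), np.float64(0.3239015846814574)) [ 537.74602696 -163.98294897  195.        ]
hook end (array([ 508.7974252 , -176.50031363,  111.26811605]), np.float64(2.3192480815120162)) [ 510.00612911 -176.9399776   110.        ]
bowl [ 554.63970196 -169.33874306   12.        ] rod under grip (array([ 539.27744595, -169.9369628 ,  123.22058808]), np.float64(0.9437547650639958))
holder rim c [ 552.39231652 -161.107431     90.        ]
[304.0582852 189.7039225]
[246.58996459 221.17052049]
[270 159] [598.  62. 160.]
[352 168] [403.  77. 160.]
[349 249] [430. 374. 160.]
[339 294] [451. 475. 160.]
[243 279] [590. 469. 160.]
[242 217] [621. 313. 160.]
```

>>> servo_tool --rows '[{"tx":30,"ty":-24},{"tx":62,"ty":-49},{"tx":94,"ty":-74},{"tx":126,"ty":-100},{"tx":158,"ty":-125},{"tx":190,"ty":-150},{"tx":222,"ty":-175},{"tx":254,"ty":-201},{"tx":286,"ty":-226},{"tx":318,"ty":-251}]'

```text
schema error: expected keys tx, ty, tz, spin, fingers
```

>>> servo_tool --rows '[{"tx":30,"ty":-24},{"tx":60,"ty":-48},{"tx":90,"ty":-71},{"tx":118,"ty":-93},{"tx":143,"ty":-113},{"tx":156,"ty":-124},{"tx":162,"ty":-129},{"tx":162,"ty":-129},{"tx":162,"ty":-129}]'

```text
schema error: expected keys tx, ty, tz, spin, fingers
```

Run:
```python
from h import *
s,t=optics.grab_frame("side"),optics.grab_frame("top")
A=cv2.resize(s[60:180,240:350],None,fx=4,fy=4,interpolation=2); B=cv2.resize(t[170:270,310:410],None,fx=3.5,fy=3.5,interpolation=2)
H=max(A.shape[0],B.shape[0]); pad=lambda x:cv2.copyMakeBorder(x,0,H-x.shape[0],0,0,0)
cv2.imwrite("pics/crop2.png",np.hstack([pad(A),pad(B)]))
st=env.read_state(); print(st["time_s"],st["eef_pos"],st["tcp_rot"],st["qpos"])
```

```text
0.2 [ 166.84826648 -653.9722122   255.85190795] [-3.14088946e+00 -3.89879544e-05  2.49806523e-01] [-1.35879087e+00  1.16329687e-01  1.44196842e+00  1.23860697e-05
  1.58399871e+00 -3.78009257e-02]
```

View pics/crop2.png

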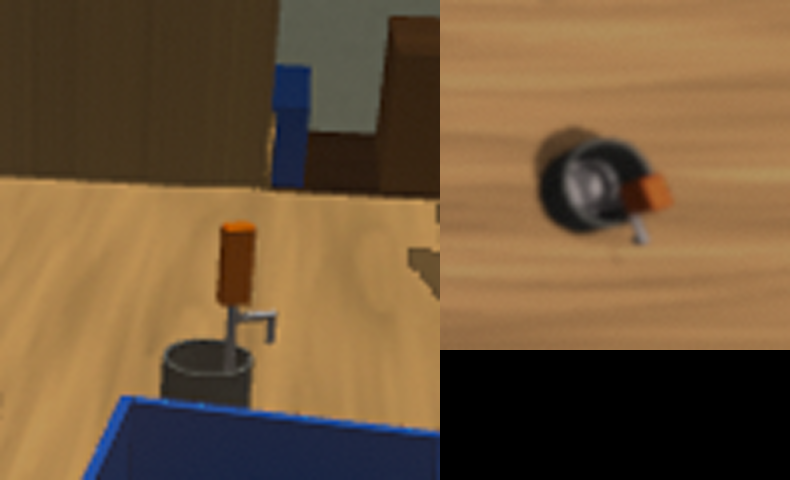

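The moves were refused because every key is required; nothing has moved and the picture is unchanged. I'm resending with all the keys.

>>> servo_tool --rows '[{"tx":30,"ty":-24,"tz":0,"spin":0,"fingers":1},{"tx":62,"ty":-49,"tz":0,"spin":0,"fingers":1},{"tx":94,"ty":-74,"tz":0,"spin":0,"fingers":1},{"tx":126,"ty":-100,"tz":0,"spin":0,"fingers":1},{"tx":158,"ty":-125,"tz":0,"spin":0,"fingers":1},{"tx":190,"ty":-150,"tz":0,"spin":0,"fingers":1},{"tx":222,"ty":-175,"tz":0,"spin":0,"fingers":1},{"tx":254,"ty":-201,"tz":0,"spin":0,"fingers":1},{"tx":286,"ty":-226,"tz":0,"spin":0,"fingers":1},{"tx":318,"ty":-251,"tz":0,"spin":0,"fingers":1}]'

```text
time_s: 1.03
eef_pos: [413.6, -330.4, 256.4]
tcp_rot: [3.141, -0.0, 0.25]
wrist_force: [1.0, -1.3, -0.6]
opening: 85.6
finger_force: 0.0
```

>>> servo_tool --rows '[{"tx":30,"ty":-24,"tz":0,"spin":0,"fingers":1},{"tx":60,"ty":-48,"tz":0,"spin":0,"fingers":1},{"tx":90,"ty":-71,"tz":0,"spin":0,"fingers":1},{"tx":118,"ty":-93,"tz":0,"spin":0,"fingers":1},{"tx":143,"ty":-113,"tz":0,"spin":0,"fingers":1},{"tx":156,"ty":-124,"tz":0,"spin":0,"fingers":1},{"tx":162,"ty":-129,"tz":0,"spin":0,"fingers":1},{"tx":162,"ty":-129,"tz":0,"spin":0,"fingers":1}]'

```text
time_s: 1.7
eef_pos: [538.5, -166.1, 256.0]
tcp_rot: [-3.141, 0.0, 0.252]
wrist_force: [0.6, -0.3, -0.2]
opening: 85.1
finger_force: 0.0
```

Run:
```python
from h import *
s,t=optics.grab_frame("side"),optics.grab_frame("top")
A=cv2.resize(s[60:180,240:350],None,fx=4,fy=4,interpolation=2); B=cv2.resize(t[170:270,310:410],None,fx=3.5,fy=3.5,interpolation=2)
H=max(A.shape[0],B.shape[0]); pad=lambda x:cv2.copyMakeBorder(x,0,H-x.shape[0],0,0,0)
cv2.imwrite("pics/crop3.png",np.hstack([pad(A),pad(B)]))
st=env.read_state(); print(st["time_s"],st["eef_pos"],st["tcp_rot"],st["qpos"])
```

```text
1.8 [ 537.65471311 -167.73543391  256.19573282] [3.14150379e+00 3.80830414e-04 2.49772653e-01] [-3.47563698e-01 -1.27993898e-01  1.68468693e+00 -2.87700939e-04
  1.58516452e+00  9.73455863e-01]
```

View pics/crop3.png

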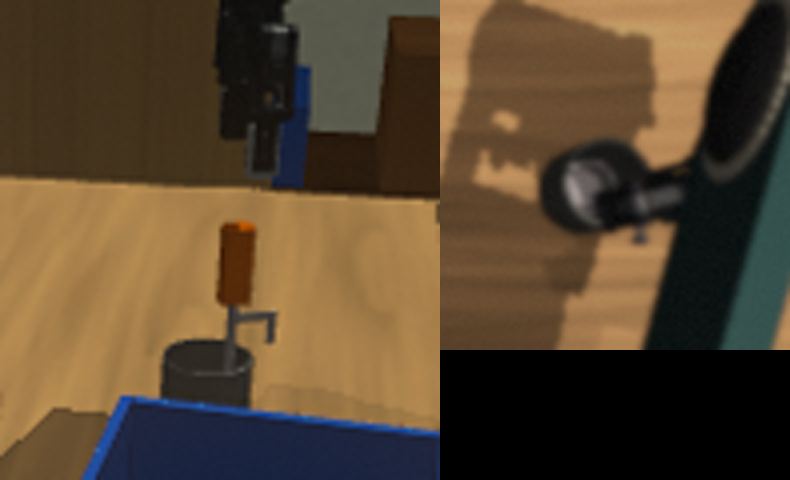

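The near finger sits above the grip, and its sideways shift in the picture is consistent with the 14° yaw and its nearer y. I'm descending.

>>> servo_tool --rows '[{"tx":0,"ty":0,"tz":15,"spin":0,"fingers":1},{"tx":0,"ty":0,"tz":40,"spin":0,"fingers":1},{"tx":0,"ty":0,"tz":62,"spin":0,"fingers":1},{"tx":0,"ty":0,"tz":78,"spin":0,"fingers":1},{"tx":0,"ty":0,"tz":86,"spin":0,"fingers":1},{"tx":0,"ty":0,"tz":86,"spin":0,"fingers":1}]'

```text
time_s: 2.3
eef_pos: [536.8, -167.8, 168.0]
tcp_rot: [-3.14, 0.003, 0.249]
wrist_force: [0.5, 0.1, -0.0]
opening: 85.7
finger_force: 0.0
```

>>> servo_tool --rows '[{"tx":0,"ty":0,"tz":0,"spin":0,"fingers":-0.2},{"tx":0,"ty":0,"tz":0,"spin":0,"fingers":-0.4},{"tx":0,"ty":0,"tz":0,"spin":0,"fingers":-1},{"tx":0,"ty":0,"tz":0,"spin":0,"fingers":-1},{"tx":0,"ty":0,"tz":0,"spin":0,"fingers":-1},{"tx":0,"ty":0,"tz":0,"spin":0,"fingers":-1},{"tx":0,"ty":0,"tz":0,"spin":0,"fingers":-1},{"tx":0,"ty":0,"tz":0,"spin":0,"fingers":-1}]' --newtons 50

```text
time_s: 2.97
eef_pos: [538.2, -167.1, 170.8]
tcp_rot: [3.141, -0.001, 0.25]
wrist_force: [-0.7, 1.7, 5.1]
opening: 15.2
finger_force: 50.1
```

>>> servo_tool --rows '[{"tx":0,"ty":0,"tz":-6,"spin":0,"fingers":-1},{"tx":0,"ty":0,"tz":-18,"spin":0,"fingers":-1},{"tx":0,"ty":0,"tz":-36,"spin":0,"fingers":-1},{"tx":0,"ty":0,"tz":-58,"spin":0,"fingers":-1},{"tx":0,"ty":0,"tz":-82,"spin":0,"fingers":-1},{"tx":0,"ty":0,"tz":-108,"spin":0,"fingers":-1},{"tx":0,"ty":0,"tz":-134,"spin":0,"fingers":-1},{"tx":0,"ty":0,"tz":-160,"spin":0,"fingers":-1},{"tx":0,"ty":0,"tz":-182,"spin":0,"fingers":-1},{"tx":0,"ty":0,"tz":-195,"spin":0,"fingers":-1}]'

```text
time_s: 3.8
eef_pos: [538.0, -167.2, 369.0]
tcp_rot: [3.14, -0.003, 0.25]
wrist_force: [0.4, -0.5, -1.0]
opening: 15.3
finger_force: 49.3
```

Run:
```python
from h import *
s,t=optics.grab_frame("side"),optics.grab_frame("top")
A=cv2.resize(s[20:180,240:350],None,fx=3.7,fy=3.7,interpolation=2); B=cv2.resize(t[170:270,310:410],None,fx=3.5,fy=3.5,interpolation=2)
H=max(A.shape[0],B.shape[0]); pad=lambda x:cv2.copyMakeBorder(x,0,H-x.shape[0],0,0,0)
cv2.imwrite("pics/crop4.png",np.hstack([pad(A),pad(B)]))
st=env.read_state(); print(st["time_s"],st["eef_pos"],st["tcp_rot"],st["opening"],st["wrist_force"])
```

```text
3.9 [ 538.24510018 -167.32545983  367.96469806] [ 3.13954176e+00 -2.86559095e-03  2.49672789e-01] 15.290965833663419 [-0.06460083 -0.93809563 -1.58281088]
```

View pics/crop4.png

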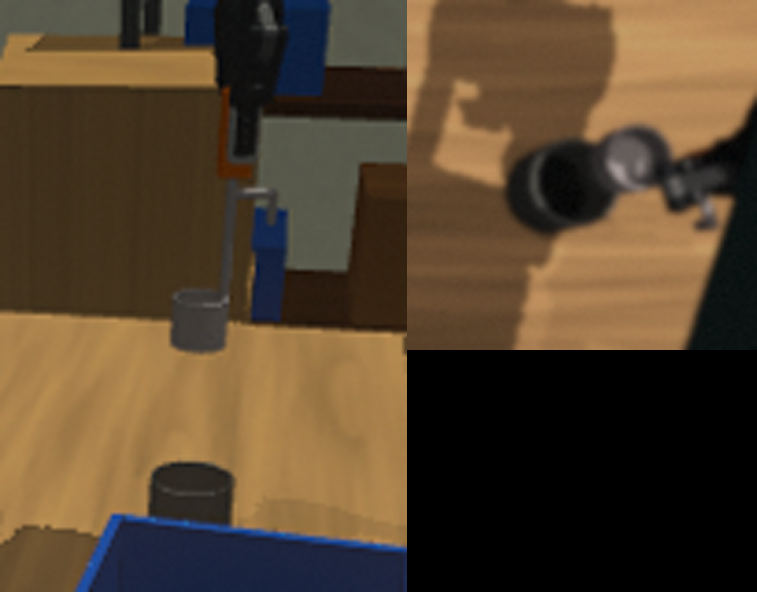

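The crop shows the dipper held upright, clear of the holder, which still stands. Hook tip is at side (313.5,80) / top (395.7,231.4); bowl rim at side (294,100.5) / top (375,215.7).

Run:
```python
from h import *
tip,e1=two((313.5,79.5),(395.7,231.4)); b,e2=two((294,100.5),(375.1,215.7)); r,e3=two((302.7,71.4),(390,220))
print(tip,e1,b,e2,r,e3); d=tip-b; print(d,np.linalg.norm(d[:2]),np.degrees(np.arctan2(d[1],d[0])))
print([onz("top",375.1,215.7,z)[:2] for z in(236,200)], onz("top",395.7,231.4,290)[:2])
s=env.read_state(); print(s["eef_pos"],proj("side",s["eef_pos"]-[0,0,6]),proj("top",s["eef_pos"]))
# tub rim, side and top, brighter rim top: local poses check
```

```text
[ 511.15698999 -180.68977267  297.39643541] 7.445396450256761 [ 555.77364848 -158.94395045  241.08382332] 2.5992781862796748 [ 537.84583988 -161.70025301  322.19199399] 1.6086733701073395
[-44.61665849 -21.74582222  56.31261209] 49.63392991721985 -154.01574580516774
[array([ 554.96935215, -160.61368854]), array([ 558.52111263, -172.63011548])] [ 515.28495797 -183.73572536]
[ 538.24510018 -167.32545983  367.96469806] [304.04422571  55.81667314] [401.58647466 217.12006895]
```

>>> servo_tool --rows '[{"tx":0,"ty":-8,"tz":0,"spin":0,"fingers":-1},{"tx":-1,"ty":-24,"tz":0,"spin":0.03,"fingers":-1},{"tx":-2,"ty":-46,"tz":0,"spin":0.07,"fingers":-1},{"tx":-3,"ty":-72,"tz":0,"spin":0.11,"fingers":-1},{"tx":-3,"ty":-98,"tz":0,"spin":0.15,"fingers":-1},{"tx":-4,"ty":-124,"tz":0,"spin":0.19,"fingers":-1},{"tx":-5,"ty":-150,"tz":0,"spin":0.23,"fingers":-1},{"tx":-6,"ty":-176,"tz":0,"spin":0.27,"fingers":-1},{"tx":-7,"ty":-196,"tz":0,"spin":0.3,"fingers":-1},{"tx":-7,"ty":-206,"tz":0,"spin":0.3,"fingers":-1}]'

```text
time_s: 4.73
eef_pos: [479.2, 32.8, 363.7]
tcp_rot: [-3.141, 0.002, -0.05]
wrist_force: [-0.3, -0.4, -1.0]
opening: 15.4
finger_force: 49.3
```

>>> servo_tool --rows '[{"tx":-3,"ty":-8,"tz":0,"spin":0.02,"fingers":-1},{"tx":-9,"ty":-25,"tz":0,"spin":0.04,"fingers":-1},{"tx":-17,"ty":-49,"tz":0,"spin":0.06,"fingers":-1},{"tx":-26,"ty":-75,"tz":0,"spin":0.08,"fingers":-1},{"tx":-35,"ty":-101,"tz":0,"spin":0.08,"fingers":-1},{"tx":-44,"ty":-127,"tz":0,"spin":0.08,"fingers":-1},{"tx":-52,"ty":-150,"tz":0,"spin":0.08,"fingers":-1},{"tx":-57,"ty":-164,"tz":0,"spin":0.08,"fingers":-1},{"tx":-59,"ty":-169,"tz":0,"spin":0.08,"fingers":-1},{"tx":-59,"ty":-169,"tz":0,"spin":0.08,"fingers":-1}]'

```text
time_s: 5.57
eef_pos: [429.5, 203.1, 364.2]
tcp_rot: [3.141, 0.001, -0.128]
wrist_force: [-0.4, 0.2, -1.5]
opening: 15.5
finger_force: 49.4
```

Run:
```python
from h import *
s,t=optics.grab_frame("side"),optics.grab_frame("top")
A=cv2.resize(s[40:240,230:370],None,fx=3,fy=3,interpolation=2); B=cv2.resize(t[180:300,160:290],None,fx=2.8,fy=2.8,interpolation=2)
H=max(A.shape[0],B.shape[0]); pad=lambda x:cv2.copyMakeBorder(x,0,H-x.shape[0],0,0,0)
cv2.imwrite("pics/crop5.png",np.hstack([pad(A),pad(B)]))
st=env.read_state(); print(st["time_s"],st["eef_pos"],st["tcp_rot"],st["opening"],st["wrist_force"])
```

```text
5.6667 [429.99392936 201.91352308 364.65555727] [ 3.14088871e+00  6.74740598e-04 -1.29782812e-01] 15.078777668917324 [ 0.35240612 -0.58800106 -1.18799824]
```

View pics/crop5.png

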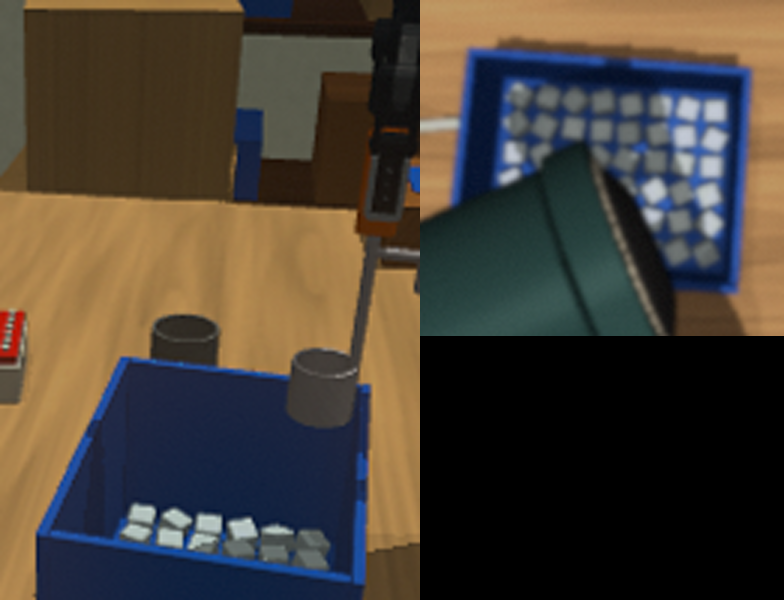

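Top view is hidden by the arm. Side view shows the bowl hanging over the tub just inside the -x rim (bowl rim crop (322,365)), rod under the grip at crop (372,240), hook beyond the crop at right. I'll measure from the side image at the known y.

Run:
```python
from h import *
def ony(u,v,y):
    o,d=ray("side",u,v); return o+d*(y-o[1])/d[1]
s=cv2.imread("pics/crop5.png")
print("rod",ony(354,120,203).round(1),"rod low",ony(230+357/3,40+350/3,203).round(1),"bowl rim c",ony(337.3,161.7,200).round(1))
for uv in((352.2,233.5),(349.5,231),(353.3,168.7)): print("corner",uv,onz("side",*uv,160).round(1))
print("pred wall outer/inner at y203",proj("side",(406.5,203,160)),proj("side",(414.5,203,160)))
im=optics.grab_frame("side")
v=int(proj("side",(410,203,160))[1]); h=cv2.cvtColor(im,cv2.COLOR_BGR2HSV)
for r in(v-8,v,v+8): print(r,[(u,int(h[r,u,2]),int(h[r,u,0])) for u in range(344,364)], [onz("side",u,r,160).round(0)[:2].tolist() for u in(348,354)])
A=cv2.resize(im[80:230,290:420],None,fx=4,fy=4,interpolation=2); cv2.imwrite("pics/crop6.png",A)
```

```text
rod [431.4 203.  321.3] rod low [430.1 203.  247.2] bowl rim c [450.5 200.  233.2]
corner (352.2, 233.5) [421.6 330.7 160. ]
corner (349.5, 231) [425.7 324.2 160. ]
corner (353.3, 168.7) [399.8  80.2 160. ]
pred wall outer/inner at y203 [354.8344227  196.00997844] [350.83238735 195.66785345]
187 [(344, 62, 114), (345, 62, 114), (346, 62, 114), (347, 54, 114), (348, 56, 114), (349, 67, 113), (350, 81, 112), (351, 79, 112), (352, 75, 133), (353, 146, 17), (354, 175, 17), (355, 175, 17), (356, 181, 17), (357, 183, 17), (358, 180, 18), (359, 175, 17), (360, 179, 17), (361, 181, 17), (362, 182, 17), (363, 181, 17)] [[418.0, 168.0], [405.0, 166.0]]
195 [(344, 63, 112), (345, 61, 114), (346, 54, 113), (347, 53, 114), (348, 71, 112), (349, 127, 110), (350, 144, 110), (351, 147, 109), (352, 140, 119), (353, 179, 18), (354, 167, 17), (355, 168, 17), (356, 173, 17), (357, 179, 17), (358, 177, 17), (359, 173, 17), (360, 171, 17), (361, 171, 17), (362, 176, 17), (363, 180, 17)] [[420.0, 201.0], [408.0, 199.0]]
203 [(344, 58, 113), (345, 55, 112), (346, 56, 114), (347, 54, 113), (348, 62, 112), (349, 92, 110), (350, 94, 110), (351, 91, 111), (352, 96, 11), (353, 181, 18), (354, 174, 17), (355, 166, 17), (356, 165, 17), (357, 168, 17), (358, 176, 17), (359, 177, 17), (360, 172, 17), (361, 169, 17), (362, 167, 17), (363, 170, 17)] [[422.0, 232.0], [410.0, 230.0]]
```

View pics/crop6.png

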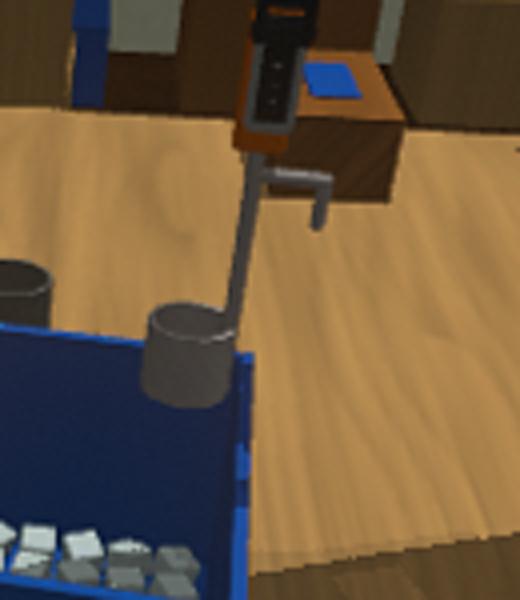

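The rim at this row spans x ≈ 410.8–418.9; the rod (431) and hook end straddle it with ~8 mm clearance on each side. I'm lowering to about 10 mm above seating.

>>> servo_tool --rows '[{"tx":0,"ty":0,"tz":8,"spin":0,"fingers":-1},{"tx":0,"ty":0,"tz":24,"spin":0,"fingers":-1},{"tx":0,"ty":0,"tz":44,"spin":0,"fingers":-1},{"tx":0,"ty":0,"tz":64,"spin":0,"fingers":-1},{"tx":0,"ty":0,"tz":84,"spin":0,"fingers":-1},{"tx":0,"ty":0,"tz":102,"spin":0,"fingers":-1},{"tx":0,"ty":0,"tz":118,"spin":0,"fingers":-1},{"tx":0,"ty":0,"tz":130,"spin":0,"fingers":-1},{"tx":0,"ty":0,"tz":138,"spin":0,"fingers":-1},{"tx":0,"ty":0,"tz":138,"spin":0,"fingers":-1}]'

```text
time_s: 6.55
eef_pos: [429.6, 201.9, 225.5]
tcp_rot: [3.141, 0.002, -0.131]
wrist_force: [0.1, -0.4, -2.1]
opening: 15.5
finger_force: 49.3
```

Run:
```python
from h import *
im=optics.grab_frame("side")
A=cv2.resize(im[130:250,300:410],None,fx=5,fy=5,interpolation=2); cv2.imwrite("pics/crop7.png",A)
st=env.read_state(); print(st["time_s"],st["eef_pos"],st["wrist_force"])
```

```text
6.6 [429.84024745 202.07751499 226.8960509 ] [ 0.55710886  0.10518616 -1.34557233]
```

View pics/crop7.png

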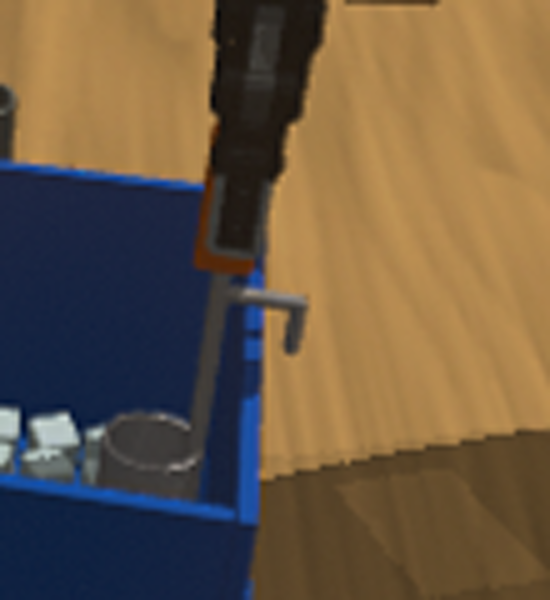

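The hook bar crosses the rim at crop (245–262, 297), with its tip outside at (292,350) and the bowl inside. I'm lowering slowly until contact.

>>> servo_tool --rows '[{"tx":0,"ty":0,"tz":2,"spin":0,"fingers":-1},{"tx":0,"ty":0,"tz":4,"spin":0,"fingers":-1},{"tx":0,"ty":0,"tz":6,"spin":0,"fingers":-1},{"tx":0,"ty":0,"tz":8,"spin":0,"fingers":-1},{"tx":0,"ty":0,"tz":9,"spin":0,"fingers":-1},{"tx":0,"ty":0,"tz":10,"spin":0,"fingers":-1},{"tx":0,"ty":0,"tz":10,"spin":0,"fingers":-1},{"tx":0,"ty":0,"tz":10,"spin":0,"fingers":-1}]'

```text
time_s: 7.27
eef_pos: [429.9, 202.5, 217.3]
tcp_rot: [-3.142, 0.0, -0.13]
wrist_force: [-0.2, 0.3, -0.9]
opening: 15.6
finger_force: 49.3
```

>>> servo_tool --rows '[{"tx":0,"ty":0,"tz":1,"spin":0,"fingers":-1},{"tx":0,"ty":0,"tz":2,"spin":0,"fingers":-1},{"tx":0,"ty":0,"tz":2,"spin":0,"fingers":-1},{"tx":0,"ty":0,"tz":2,"spin":0,"fingers":-1}]'

```text
time_s: 7.6
eef_pos: [429.8, 202.4, 215.3]
tcp_rot: [3.142, 0.0, -0.13]
wrist_force: [0.3, -0.1, -2.0]
opening: 15.3
finger_force: 49.3
```

>>> servo_tool --rows '[{"tx":0,"ty":0,"tz":1,"spin":0,"fingers":-1},{"tx":0,"ty":0,"tz":2,"spin":0,"fingers":-1},{"tx":0,"ty":0,"tz":2,"spin":0,"fingers":-1},{"tx":0,"ty":0,"tz":2,"spin":0,"fingers":-1}]'

```text
time_s: 7.93
eef_pos: [429.9, 202.4, 213.3]
tcp_rot: [-3.142, -0.0, -0.13]
wrist_force: [0.5, -0.3, -1.6]
opening: 15.5
finger_force: 49.6
```

>>> servo_tool --rows '[{"tx":0,"ty":0,"tz":1,"spin":0,"fingers":-1},{"tx":0,"ty":0,"tz":2,"spin":0,"fingers":-1},{"tx":0,"ty":0,"tz":2,"spin":0,"fingers":-1},{"tx":0,"ty":0,"tz":2,"spin":0,"fingers":-1}]'

```text
time_s: 8.27
eef_pos: [430.1, 202.5, 212.8]
tcp_rot: [-3.141, -0.002, -0.13]
wrist_force: [-3.1, -2.0, 12.3]
opening: 15.5
finger_force: 51.4
```

Contact at about 14 N. I'll ease off 1 mm and release.

>>> servo_tool --rows '[{"tx":0,"ty":0,"tz":-1,"spin":0,"fingers":-1},{"tx":0,"ty":0,"tz":-1,"spin":0,"fingers":-0.6},{"tx":0,"ty":0,"tz":-1,"spin":0,"fingers":-0.5},{"tx":0,"ty":0,"tz":-1,"spin":0,"fingers":-0.4},{"tx":0,"ty":0,"tz":-1,"spin":0,"fingers":-0.2},{"tx":0,"ty":0,"tz":-1,"spin":0,"fingers":0},{"tx":0,"ty":0,"tz":-1,"spin":0,"fingers":0.2},{"tx":0,"ty":0,"tz":-1,"spin":0,"fingers":0.2},{"tx":0,"ty":0,"tz":-1,"spin":0,"fingers":0.2}]' --newtons 20

```text
time_s: 9.02
eef_pos: [429.9, 202.4, 212.3]
tcp_rot: [3.142, 0.0, -0.13]
wrist_force: [-0.1, -0.7, -0.2]
opening: 51.4
finger_force: 0.0
```

>>> servo_tool --rows '[{"tx":0,"ty":0,"tz":-6,"spin":0,"fingers":0.2},{"tx":0,"ty":0,"tz":-16,"spin":0,"fingers":0.2},{"tx":0,"ty":0,"tz":-30,"spin":0,"fingers":0.2},{"tx":0,"ty":0,"tz":-50,"spin":0,"fingers":0.2},{"tx":0,"ty":0,"tz":-70,"spin":0,"fingers":0.2},{"tx":0,"ty":0,"tz":-90,"spin":0,"fingers":0.2},{"tx":0,"ty":0,"tz":-110,"spin":0,"fingers":0.2},{"tx":0,"ty":0,"tz":-125,"spin":0,"fingers":0.2},{"tx":0,"ty":0,"tz":-130,"spin":0,"fingers":0.2},{"tx":0,"ty":0,"tz":-130,"spin":0,"fingers":0.2}]'

```text
time_s: 9.85
eef_pos: [430.1, 202.5, 344.0]
tcp_rot: [-3.141, -0.002, -0.13]
wrist_force: [0.6, -0.2, -0.5]
opening: 51.2
finger_force: 0.0
```

Run:
```python
from h import *
im=optics.grab_frame("side")
A=cv2.resize(im[100:250,230:400],None,fx=4,fy=4,interpolation=2); cv2.imwrite("pics/crop8.png",A)
st=env.read_state(); print(st["time_s"],st["eef_pos"],st["wrist_force"],st["opening"])
```

```text
9.9 [429.93532339 202.45075635 342.49545503] [ 0.4269055   0.23270514 -0.07679206] 51.556838043317036
```

View pics/crop8.png

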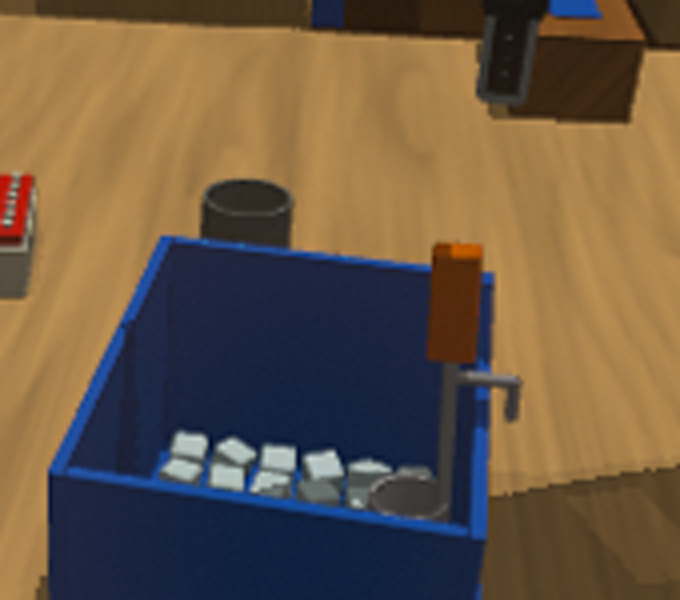

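The dipper hangs on the -x rim: bar over the wall at crop (490,378), tip outside at (512,415), bowl inside, gripper clear, holder upright. I'm handing the job in.

```bash
python3 -c "
from station import env
print(env.job_done())"
```

```text
the job is handed in; nothing more can be done
None
```

The dipper hangs by its hook on the tub's -x rim with the bowl inside and the tip outside; the holder is still standing, no bystander was touched as far as I could see, and the job is handed in with no verdict returned.

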